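Set, close and pin a hinged sample cell, and keep it pressed shut

ROBOT

A 6-joint arm with a two-finger parallel gripper is mounted at the origin on a cart in front of the work surface, level with it; the furniture and walls round the work are solid. World frame = base frame: x ahead of the robot, y to its left, z up, the work surface at z = 0. Lengths are in mm, angles in rad, forces in N, time in s.
With the tool pointing down it reaches from about 425 to 950 mm from the base axis. Payload 3.5 kg.
Tool frame: the origin (TCP) lies on the mounting face of the last link; the fingertips stand 173 mm ahead of it and the grasp point (between the pads) lies 155 mm ahead of it; z points along the fingers, y is the line along which they close (so a half turn about z gives the same grasp; the last joint's range is limited). The gripper opens to 85 mm and grips with 20 to 120 N. Pads are 22 mm wide; open, the fingers measure 114 mm over their backs; the gripper's body (76 mm by 85 mm) begins 54 mm behind the grasp point. The pads swing forward as they close: fully open they stand 13 mm farther back than shut.
Start: joints at [1.184, 0.286, 1.577, -0, 1.279, -0.15], TCP at [158.314, 656.159, 404.725] pointing down, gripper open.
Joint ranges: [-2.77, 2.77], [-0.9, 2.22], [0.21, 2.48], [-1.53, 4.67], [0.24, 2.81], [-2.84, 2.84]. Speed limits (rad/s): [2.79, 2.79, 3.14, 3.14, 3.14, 3.14].

INTERFACE

Orientations are given as a unit quaternion [x, y, z, w].
In Python, from rig import robot, eyes, status gives the robot as it stands (robot), with the cameras (eyes) and the readings (status).
- The arm moves only by the tool shift_gripper, called after "Emit:" in YAML: its name, and indented under it one key for each argument. Schema: {"type":"object","properties":{"plan":{"type":"array","items":{"type":"array","items":{"type":"number"},"minItems":7,"maxItems":7},"minItems":1,"maxItems":10},"force":{"type":"number"},"only":{"type":"string"},"quiet":{"type":"boolean"},"lines":{"type":"string"}},"required":["plan"],"additionalProperties":false}. plan is a list of rows, 1 to 10 of them, each of 7 numbers: the opening from 0.0 (shut) to 1.0 (fully open), then dx, dy, dz in a scale on which 1.0 is 500 mm, then a rotation vector rx, ry, rz in a scale on which 1.0 is 2 pi rad; each row shifts and turns the commanded pose from where the row before left it, along the tool's axes as they then stand; what a row does not reach is not made up. A row lasts 1/12 s, in which the tool goes at most 41.7 mm and 0.125 rad, less where a joint would pass 70% of its speed; a pose out of reach is approached as far as the arm can. The fingers move at their own pace and stop on an object; force is the grip in N (left out, the last holds). Time passes only in rows, so rows that do not move let the fingers close. The tool returns the time, the measured TCP pose, the force, the opening and the grip force at its end. only (a regular expression) keeps the lines of the reply that match it, lines (a string "A,B") keeps lines A to B, and quiet returns only ok. Shift and turn numbers lie between -1 and 1, and a call with a number outside is refused. Input that does not fit is refused with a message, and nothing moves.
- status.observe(): the state, without advancing time (a new reading comes with each control period).
- eyes.camera(name): name is "side" or "top" or "wrist"; returns a dict with "color" (384x512x3 uint8, red, green, blue), "fx", "fy", "cx", "cy" (pixels), "dist_coeffs" ([k1, k2, p1, p2, k3] as OpenCV has them; the pictures are not rectified), "R" (3x3) and "t" (3): a world point X has camera coordinates R X + t. Camera axes: x right, y down, z forward; pixel columns grow to the right and rows downward; lengths in mm; the calibration is good to about 2 mm. A picture is of the moment at which its call begins. There is no depth.
- robot.job_done(): hands the job in; it is judged then, once.
The state is a dict: "time": time; "joint_positions": joint angles; "dq": joint speeds; "tau": joint torques, N m; "eef_pos": TCP position; "tcp_rot": TCP orientation; "ft_force": force on the tool from outside, world axes, zero at the start; "moment": the same for the moment, N m; "opening": opening from 0.0 (shut) to 1.0 (fully open); "gripper_force": force on a finger pad.
Only numpy, scipy, OpenCV 4.12 (cv2) and the standard library are available. Lean on these libraries where they do the work, as an engineer would, in place of code of your own. Each camera call takes 0.05 s, during which the arm holds its last target. There are 200 camera calls.

TASK

Get the hinged sample cell ready: while its lid is still open, turn the gap dial until its pointer stands at the raised index bar, then fold the lid down. Take the pin with the wide collar out of the stand, push it through the hole in the lid's lug into the lower half and press it down until its collar holds the springy lid fully shut. Finish there, still gripping the pin and pressing it down, and leave the other pin, the dish and the crucible where they are.

Things in the scene. Friction and masses are not known exactly. Their poses are not given: they have to be found in the camera images.
- cell: Hinged sample cell: aluminium clamshell on a steel foot plate (185x124x12), fixed; yaw within 0.35 rad of 0. Origin on the table under the lower half (94 x 98, top at z = 38); x away from the robot, y left. Hinge on the left (+y) edge; lug on the right (44 x 44, centre y = -68) with a vertical 12.5 mm through hole at x = 0, y = -66. Gap dial nearer the robot, axis at x = -100, y = -20.
- gap_dial (a joint): Angle of the gap dial: 0 when its pointer is at the index bar, positive counter-clockwise seen from above, range -1.5 to 1.5 rad. Starts at 0.45 to 1.3 rad. Light friction (0.03 N m); it stays where it is left.
- dial_grip (a point): Point on the dial's axis in its grip bar, 52 mm above the table. Black grip bar 10 thick, 44 long, from 31 to 57 mm above the table, on a round 46 mm skirt. The point's y axis runs along the bar; the pointer (bright strip on the bar, small tab on the skirt) is at its -y end. At dial angle 0 the axes are the cell's.
- index_mark (a point): Top middle of the raised dark steel index bar on the foot plate beside the dial, 20 mm long, 4 mm wide, 18 mm above the table, at x = -100, y = -52 mm of the cell: it lies in the cell's -y direction from the dial's axis.
- cell_lid (a joint): Lid angle: 0 fully shut (level), grows as the lid swings up and over to the left; stop at 2.0 rad. Starts open at 1.4 to 1.9. Hinge friction (0.12 N m) keeps the lid where it is left, but below 0.07 rad a sprung steel buffer in the lower half pushes it up: let go, it rests ajar at about 0.05 to 0.08 rad. About 7 N down on the lug shuts it fully.
- cell_hinge (a point): Point on the hinge axis (along the cell's x) at the middle of the lid's width, 46 mm above the table, at x = 0, y = +60 mm of the cell; its axes are the cell's.
- lid_edge (a point): Middle of the lid's free edge, at half thickness, 147 mm from the hinge axis; moves with the lid. Lid: aluminium plate 12 mm thick, 90 wide (along x) up to 105 from the hinge, then a lug 40 wide to 147, with a 13.5 mm hole 126 from the hinge. Axes: the lid's; those of the cell at angle 0. A fingertip can push the lid over on its outer (left, then upper) face.
- cell_hole (a point): Axis of the pin hole at the level of the lug's upper face with the lid fully shut, 52 mm above the table; axes as the cell's. With the lid ajar the lug's face is up to 10 mm higher. The underside of the pin's collar comes to this point when the pin is home.
- stand: Pin stand: a fixed grey block 56 (x) x 130 (y) x 50 mm with two vertical 12.5 mm through holes on its centre line at y = -34 and +34 mm. Origin on the table under its centre, z up; yaw within 0.4 rad of zero. Between it and the cell stands a fixed hotplate (x 0.45 to 0.65 m, y -0.25 to -0.05 m, 80 mm high) with a beaker on it, up to 216 mm above the table: go round in front or above.
- lock_pin: Steel locking pin (about 90 g) upright in either hole of the stand: shank 10 mm in diameter, 40 long, tapered tip; above it a wide collar, diameter 30, 5 thick; above that a round grip, diameter 18, from 5 to 36 mm above the origin. Origin at the centre of the collar's underside, z up along the pin. In the stand the collar lies on the stand's top.
- plain_pin: The other steel pin, in the stand's other hole, to be left alone: same shank, no collar, only a low round head 20 mm in diameter and 18 mm tall. Origin at the centre of the head's underside.
- dish: White porcelain evaporating dish, 85 mm across, 36 mm high, on the right behind the stand; leave alone. Origin under its centre.
- crucible: White lidded crucible, 44 mm across, 44 mm high, in front of the stand; leave alone. Origin under its centre.

How it is judged (in metres and radians):
On the way, in this order (a step that is already met when the one before it is completed fails the run):
1. with the lid still open, the dial's pointer is at the index bar (value of joint gap_dial between -0.12 and 0.12 rad and value of joint cell_lid above 1 rad), for 0.2 s.
2. the lid is folded down onto its sprung buffer, the locking pin not yet in it (value of joint cell_lid below 0.12 rad and distance between lock_pin and cell_hole above 0.06 m), for 0.2 s.
At the end, for the whole second after the job is handed in: Dial within 0.12 rad of the index; locking pin in both holes, within 4 mm of the hole's axis and 4 mm of home height, upright within 0.1 rad; lid within 0.02 rad of shut, its collar pressing the lid with over 3 N; fingers still holding the pin (over 3 N) (value of joint gap_dial between -0.12 and 0.12 rad and value of joint cell_lid below 0.02 rad and horizontal distance between lock_pin and cell_hole below 0.004 m and z of lock_pin in the frame of cell_hole below 0.004 m and angle between the z axis of lock_pin and the z axis of cell, either way round below 0.1 rad and contact force between the fingers and lock_pin above 3 N and contact force between lock_pin and cell_lid above 3 N); the arm keeps its last pose, push and grip.
It fails at once if the other pin is shifted by more than 20 mm (distance of plain_pin from where it was at the start of the episode above 0.02 m).
It fails at once if the dish is shifted by more than 20 mm (distance of dish from where it was at the start of the episode above 0.02 m).
It fails at once if the crucible is shifted by more than 20 mm (distance of crucible from where it was at the start of the episode above 0.02 m).
It also fails if it takes over 67 s, if anything falls off the work surface, if the arm or the gripper's body presses on something with over 40 N, if the wrist force passes 120 N, or if a joint passes its speed limit or range.

## Working session

There is one attempt and no reset: what is moved stays moved. The work goes in short steps, Python scripts to look and compute and a tool call to move; the robot and the scene stay as the last step left them, time stands still between calls to the robot, and variables do not carry over. Pictures are saved under pics/ and viewed, at most 10 in all, crops included, and the job is handed in when it is done.

```bash
ls; mkdir -p pics
```

Run:
```python
from rig import robot, eyes, status
import cv2,json,numpy as np
print(status.observe())
for n in ("top","side"):
    c=eyes.camera(n); cv2.imwrite(f"pics/{n}0.png",cv2.resize(c["color"][:,:,::-1],(800,600),interpolation=cv2.INTER_CUBIC))
    print(n,{k:np.round(c[k],3).tolist() for k in c if k!="color"})
```

```text
pics
rig.py
{'time': 0.0, 'joint_positions': array([ 1.18397536e+00,  2.87205548e-01,  1.57817805e+00,  5.96819131e-06,
        1.27862149e+00, -1.50006583e-01]), 'dq': array([ 7.55712005e-04, -2.05169090e-04,  1.20076010e-03, -2.99607333e-04,
        1.22396955e-03, -4.49806739e-05]), 'tau': array([-1.55388141e-03, -4.05969357e+01, -2.92630541e+01, -2.73816586e-04,
        5.95292149e-03, -1.39010535e-05]), 'eef_pos': array([158.23977701, 655.93334682, 403.31952869]), 'tcp_rot': array([ 1.18131473e-01,  9.92997231e-01, -1.16226557e-03, -3.22645170e-04]), 'ft_force': array([ 0.54272336, -0.48846121, -0.34899951]), 'moment': array([-0.00810307,  0.01467402,  0.01855128]), 'gripper_force': 0.0, 'opening': 0.997927408509553}
top {'fx': 446.994, 'fy': 446.994, 'cx': 259.745, 'cy': 186.766, 'dist_coeffs': [-0.138, 0.0, 0.0, 0.0, 0.0], 'R': [[0.1, -0.995, 0.004], [-0.97, -0.098, -0.223], [0.223, 0.019, -0.975]], 't': [-100.914, 513.026, 1404.956]}
side {'fx': 433.249, 'fy': 433.249, 'cx': 265.621, 'cy': 185.863, 'dist_coeffs': [-0.085, 0.0, 0.0, 0.0, 0.0], 'R': [[0.983, -0.182, -0.015], [-0.122, -0.595, -0.794], [0.136, 0.782, -0.608]], 't': [-519.115, 76.703, 1289.367]}
```

View pics/top0.png

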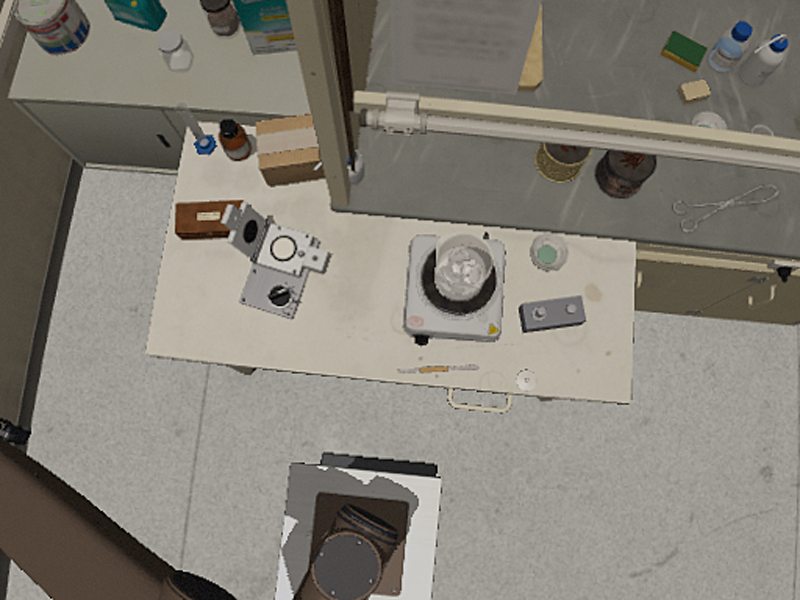

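View pics/side0.png

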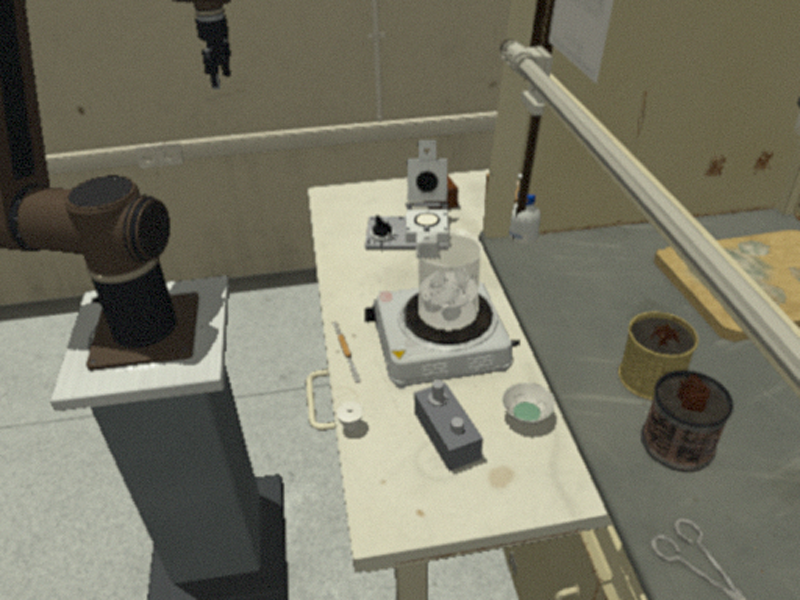

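The top view shows the cell at about (285,260) with its lid open to the left, the dial at (280,295) and the stand at (552,313). The lock pin is the left, taller one at (540,312). The side view agrees: tall pin at (437,390), plain pin at (457,425). Next I'll get rough positions and zoom in.

Create h.py:
```python
from rig import robot, eyes, status
import cv2,numpy as np
from scipy.spatial.transform import Rotation as Ro
def K(c): return np.array([[c["fx"],0,c["cx"]],[0,c["fy"],c["cy"]],[0,0,1.]])
def ray(c,uv):
    p=cv2.undistortPoints(np.array([[uv]],float),K(c),np.array(c["dist_coeffs"],float))[0,0]
    R=np.array(c["R"]);return -R.T@np.array(c["t"]),R.T@np.array([p[0],p[1],1])
def onz(c,uv,z):
    o,d=ray(c,uv);return o+d*(z-o[2])/d[2]
def proj(c,X):
    return cv2.projectPoints(np.array(X,float).reshape(-1,1,3),cv2.Rodrigues(np.array(c["R"]))[0],np.array(c["t"],float),K(c),np.array(c["dist_coeffs"],float))[0][:,0]
def crop(c,u,v,w,h,s): # top-left u,v
    return cv2.resize(c["color"][v:v+h,u:u+w,::-1],(w*s,h*s),interpolation=cv2.INTER_CUBIC)
```

Run:
```python
from h import *
t=eyes.camera("top");s=eyes.camera("side");f=1.5625
for n,u,v,z in (("cellmid",283,247,38),("dial",280,295,52),("tallpin",540,312,86),("plain",571,309,68)):
    print(n,onz(t,(u/f,v/f),z).round())
for n,u,v,z in (("dial",381,226,52),("tallpin",438,386,86),("plain",457,422,68)):
    print(n,onz(s,(u/f,v/f),z).round())
im=np.zeros((600,800,3),np.uint8)
im[:300,:400]=crop(t,140,125,80,60,5)[:,:]; im[:300,400:]=crop(t,320,180,80,60,5)
im[300:,:400]=crop(s,225,85,80,60,5); im[300:,400:]=crop(s,245,230,80,60,5)
cv2.imwrite("pics/z1.png",im)
```

```text
cellmid [598. 226.  38.]
dial [488. 215.  52.]
tallpin [ 500. -328.   86.]
plain [ 516. -396.   68.]
dial [489. 195.  52.]
tallpin [ 503. -337.   86.]
plain [ 519. -398.   68.]
```

View pics/z1.png

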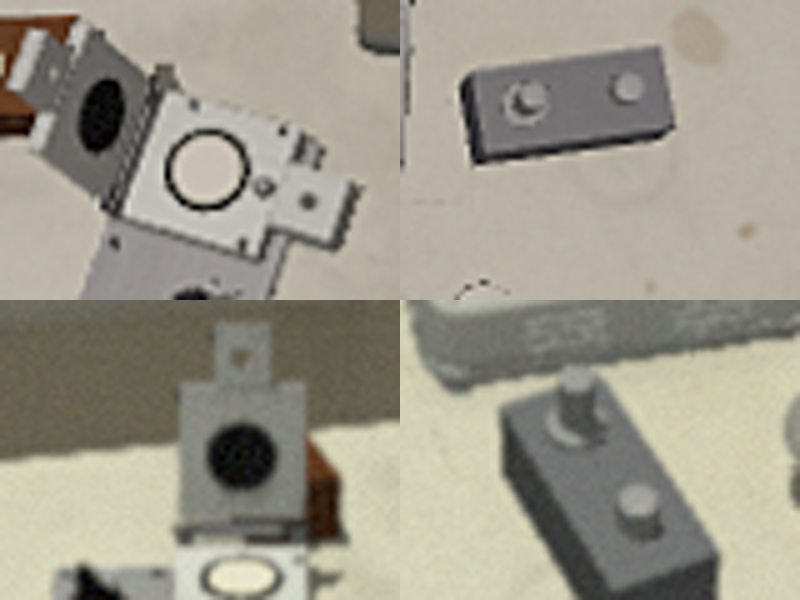

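The crops show the lid open with its lug at upper left, the lower lug hole at top-image px (201.6,165.2) and the ring centre at (181.4,159.0). In the stand, the collared tall pin is the left one and the plain pin the right one. Next I'll work out the move to a wrist view above the cell.

Run:
```python
from h import *
w=eyes.camera("wrist");t=eyes.camera("top");o=status.observe()
A=Ro.from_quat(o["tcp_rot"]).as_matrix()
R=np.array(w["R"]);C=-R.T@np.array(w["t"])
print("cam in tool",(A.T@(C-o["eef_pos"])).round(1),(A.T@R.T).round(3),w["fx"],w["dist_coeffs"])
h=onz(t,(201.6,165.2),38);r=onz(t,(181.4,159),38);print(h,r,np.arctan2((r-h)[1],(r-h)[0])-np.pi/2)
print(A.round(3)); 
print("tool shift to (470,215,380):",(A.T@(np.array([470,215,380])-o["eef_pos"])).round(1))
```

```text
cam in tool [84.4  0.7 30. ] [[ 0.001 -0.946 -0.325]
 [ 1.     0.002 -0.   ]
 [ 0.001 -0.325  0.946]] 314.56170030142255 [-0.06394259  0.          0.          0.          0.        ]
[579.60453911 153.28750244  38.        ] [594.43956333 224.4627699   38.        ] -0.2054875377408194
[[-0.972  0.235 -0.   ]
 [ 0.235  0.972 -0.001]
 [ 0.    -0.001 -1.   ]]
tool shift to (470,215,380): [-406.5 -355.7   24.5]
```

The rows are not in the units I measure in: shifts go in shares of 500 mm and turns go in shares of 2 pi rad. I convert before sending: -31 mm is -0.062, -27 mm is -0.054.

Emit:
shift_gripper:
  plan:
    - [1,-0.062,-0.054,0,0,0,0]
    - [1,-0.062,-0.054,0,0,0,0]
    - [1,-0.062,-0.054,0,0,0,0]
    - [1,-0.062,-0.054,0,0,0,0]
    - [1,-0.062,-0.054,0,0,0,0]
    - [1,-0.062,-0.054,0,0,0,0]
    - [1,-0.062,-0.054,0,0,0,0]
    - [1,-0.062,-0.054,0,0,0,0]
    - [1,-0.062,-0.054,0,0,0,0]
    - [1,-0.062,-0.054,0,0,0,0]

```text
time: 1.13
eef_pos: [396.9, 319.2, 405.0]
tcp_rot: [0.118, 0.993, 0.0, 0.0]
ft_force: [1.5, 0.5, -0.2]
opening: 0.999
gripper_force: 0.0
```

Emit:
shift_gripper:
  plan:
    - [1,-0.062,-0.054,0,0,0,0]
    - [1,-0.062,-0.054,0,0,0,0]
    - [1,-0.062,-0.054,0,0,0,0]
    - [1,0,0,0,0,0,0]
    - [1,0,0,0,0,0,0]

```text
time: 1.55
eef_pos: [468.8, 218.7, 404.8]
tcp_rot: [0.12, 0.993, 0.0, -0.0]
ft_force: [0.6, 1.0, -0.4]
opening: 1.002
gripper_force: 0.0
```

Run:
```python
from h import *
w=eyes.camera("wrist")
np.save("pics/w1.npy",w,allow_pickle=True)
cv2.imwrite("pics/w1.png",cv2.resize(w["color"][:,:,::-1],(800,600),interpolation=cv2.INTER_CUBIC))
```

```text
(no output)
```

View pics/w1.png

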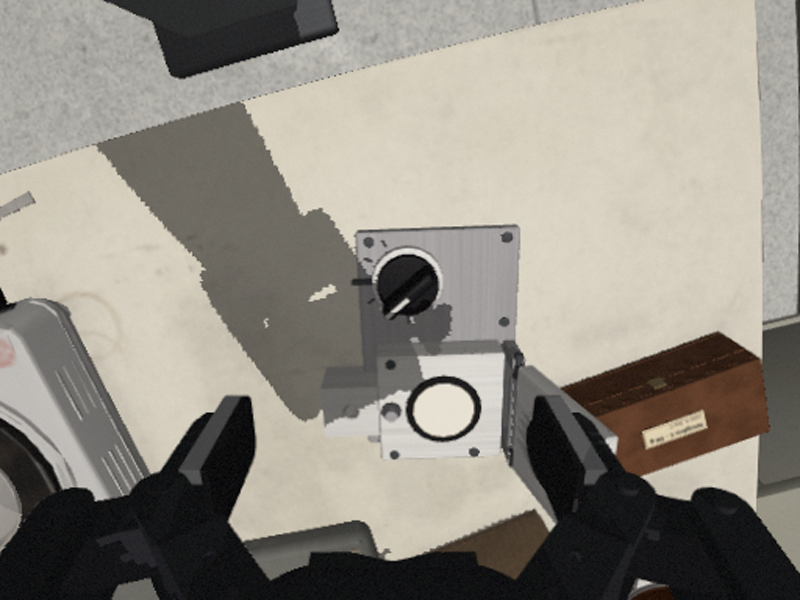

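The wrist view shows the dial at (409,285) with the bright pointer end near (388,314), the index bar at (362,282), the lower lug hole at (350,412) and the lower half's corners around (378,347) to (508,459). The lid stands up at right, (515..615, 370..550). I'll fit the cell pose.

Run:
```python
from h import *
from scipy.optimize import least_squares
w=np.load("pics/w1.npy",allow_pickle=True).item();f=1.5625
P=[(0,-66,38),(0,0,38),(-100,-52,18),(47,-49,38),(47,49,38),(-47,49,38),(-47,-49,38)]
U=np.array([(350,412),(443,408),(362,282),(380,459),(507,459),(504,342),(376,347)])/f
def W(p,X):
    X=np.array(X,float);c,s=np.cos(p[2]),np.sin(p[2]);return np.c_[p[0]+c*X[:,0]-s*X[:,1],p[1]+s*X[:,0]+c*X[:,1],X[:,2]]
r=least_squares(lambda p:(proj(w,W(p,P))-U).ravel(),[590,220,-.2],loss="soft_l1")
print(r.x,(r.fun.reshape(-1,2)*f).round(1).tolist())
np.save("cell.npy",r.x)
c,s=np.cos(r.x[2]),np.sin(r.x[2]);Rz=np.array([[c,-s],[s,c]])
for a,z in (((388,314),57),((432,262),57),((397,305),57),((409,285),57)):
    q=onz(w,np.array(a)/f,z)[:2];l=Rz.T@(q-r.x[:2]);d=l-[-100,-20];print(q.round(1),l.round(1),"ang of pointer",np.arctan2(d[0],-d[1]).round(3),np.hypot(*d).round(1))
im=crop(w,150,140,190,160,4)
ext=[(-100,-20,57),(0,60,46)]
for X in P+ext:
    q=(proj(w,W(r.x,[X]))[0]-[150,140]+.5)*4;cv2.drawMarker(im,tuple(int(v) for v in q),(0,0,255),0,10,1)
for a in np.arange(1.3,2.0,.1): # lid corners / edge
    yz=lambda rr,h:(60-rr*np.cos(a)-h*np.sin(a)*-1*-1,46+rr*np.sin(a)*1+h*np.cos(a))
    q=[(proj(w,W(r.x,[(x,*yz(147,0))]))[0]*f).round() for x in (-20,20)];print(round(a,1),[v.tolist() for v in q])
cv2.imwrite("pics/fit.png",im[:600])
```

```text
[ 5.94993218e+02  2.28706249e+02 -1.60333330e-01] [[8.0, -0.7], [-1.6, -2.5], [2.5, -0.2], [4.4, 0.0], [-3.5, -8.3], [-0.5, 4.5], [-2.1, 9.1]]
[503.3 208.3] [-87.2 -34.8] ang of pointer 0.712 19.6
[474.3 245.7] [-121.9   -2.5] ang of pointer -2.246 28.0
[498.4 215.9] [-93.3 -28.1] ang of pointer 0.689 10.5
[486.3 227.1] [-107.   -18.9] ang of pointer -1.726 7.1
1.3 [[510.0, 527.0], [509.0, 586.0]]
1.4 [[541.0, 530.0], [538.0, 589.0]]
1.5 [[572.0, 530.0], [567.0, 589.0]]
1.6 [[602.0, 528.0], [595.0, 587.0]]
1.7 [[631.0, 524.0], [622.0, 583.0]]
1.8 [[657.0, 517.0], [647.0, 576.0]]
1.9 [[681.0, 508.0], [670.0, 567.0]]
```

View pics/fit.png

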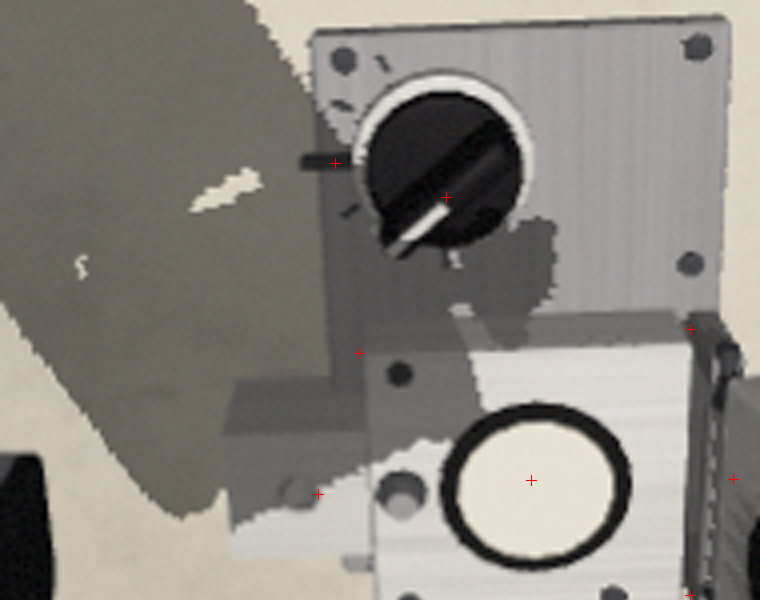

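Create fit.py:
```python
from h import *
from scipy.optimize import least_squares
def W(p,X):
    X=np.array(X,float).reshape(-1,3);c,s=np.cos(p[2]),np.sin(p[2]);return np.c_[p[0]+c*X[:,0]-s*X[:,1],p[1]+s*X[:,0]+c*X[:,1],X[:,2]]
```

Run:
```python
from fit import *
w=np.load("pics/w1.npy",allow_pickle=True).item()
P=[(0,-66,38),(-100,-52,18),(47,-49,38),(47,49,38),(-47,49,38),(-47,-49,38),(-100,-20,31)]
U=np.array([(224.5,262.5),(231.75,180.5),(243.2,293.8),(324.5,293.8),(322.5,225.75),(242,226.25),(261.3,182.2)])
r=least_squares(lambda p:(proj(w,W(p,P))-U).ravel(),[590,220,-.2],loss="soft_l1")
print(r.x,r.fun.reshape(-1,2).round(1).tolist())
np.save("cell.npy",r.x);p=r.x
c,s=np.cos(p[2]),np.sin(p[2]);Rz=np.array([[c,-s],[s,c]])
print("ring",Rz.T@(onz(w,(283.75,261.75),38)[:2]-p[:2]))
for a,z in (((392,247),57),((447,207),57),((515,125),57),((442,172),57),((385,235),57)):
    q=onz(w,np.array(a)/4+[150,140],z)[:2];l=Rz.T@(q-p[:2]);d=l-[-100,-20];print(l.round(1),"ang",np.arctan2(d[0],-d[1]).round(3),np.hypot(*d).round(1))
for th in np.arange(.4,1.2,.1):
    d=np.array([np.sin(th),-np.cos(th)])*22
    q=(proj(w,W(p,[(-100+d[0],-20+d[1],57),(-100-d[0],-20-d[1],57)]))-[150,140])*4;print(round(th,1),q.round().tolist())
print("dial",W(p,[-100,-20,57]),"hole",W(p,[0,-66,52]))
t=eyes.camera("top");print("hole per top",onz(t,(201.6,165.2),38))
```

```text
[ 5.96514177e+02  2.26349185e+02 -1.97536774e-01] [[2.9, 0.4], [2.9, -0.2], [-0.1, 0.2], [-5.3, -2.8], [-0.6, -1.1], [-3.0, 1.7], [0.7, 0.2]]
ring [1.30372685 3.54066873]
[-86.9 -36.4] ang 0.673 21.0
[-97.7 -21.2] ang 1.086 2.6
[-119.7   -2.7] ang -2.292 26.2
[-107.6  -22.2] ang -1.288 7.9
[-90.5 -38.1] ang 0.484 20.5
0.4 [[377.0, 232.0], [527.0, 165.0]]
0.5 [[381.0, 239.0], [523.0, 158.0]]
0.6 [[385.0, 245.0], [519.0, 151.0]]
0.7 [[391.0, 251.0], [513.0, 145.0]]
0.8 [[396.0, 256.0], [508.0, 140.0]]
0.9 [[403.0, 261.0], [501.0, 135.0]]
1.0 [[410.0, 265.0], [494.0, 130.0]]
1.1 [[417.0, 268.0], [487.0, 126.0]]
dial [[494.53378771 226.36358643  57.        ]] hole [[583.56137303 161.63268923  52.        ]]
hole per top [579.60453911 153.28750244  38.        ]
```

Run:
```python
from fit import *
w=np.load("pics/w1.npy",allow_pickle=True).item();R=np.array(w["R"]);print(-R.T@np.array(w["t"]),status.observe()["eef_pos"])
n=["hole","index","fl","fr","nr","nl","dial31","ring"];z=[38,18,38,38,38,38,31,38]
U=np.array([(224.5,262.5),(231.75,180.5),(243.2,293.8),(324.5,293.8),(322.5,225.75),(242,226.25),(261.3,182.2),(283.75,261.75)])
X={a:onz(w,u,q)[:2] for a,u,q in zip(n,U,z)}
for a in X: print(a,X[a].round(1))
for a,b in ("nl nr","fl fr","nl fl","nr fr","hole ring","index dial31","hole fr","hole nr"," dial31 ring","fl ring"):
    pass
```

```bash
sed -n 1,1p /dev/null
```

Run:
```python
import sys;sys.path.insert(0,'.')
```

```text
[387.01032197 239.60958387 375.16762428] [467.46515382 220.63690161 404.59406227]
hole [582.1 158.3]
index [487.7 191.5]
fl [632.7 169.3]
fr [658.2 271.1]
nr [561.6 284.1]
nl [539.5 191.5]
dial31 [494.1 225.7]
ring [598.5 229.6]Traceback (most recent call last):
  File "<stdin>", line 7, in <module>
ValueError: too many values to unpack (expected 2)
```

Hole to dial measures 110.8 mm against 110.1 nominal, which gives cell ≈ (596.5, 222.8), yaw ≈ -0.225 and dial angle ≈ 0.7. The earlier corner picks were bad. I'll move over the dial with the fingers across the bar.

To row units: 26 mm is 0.052, 19 mm is 0.038, 0.12 rad is 0.0191.

Emit:
shift_gripper:
  plan:
    - [0.5,-0.016,0.052,0,0,0,0]
    - [0.5,0,0,0.038,0,0,0.0191]
    - [0.5,0,0,0.038,0,0,0.0191]
    - [0.5,0,0,0.038,0,0,0.0191]
    - [0.5,0,0,0.038,0,0,0.0191]
    - [0.5,0,0,0.038,0,0,0.0191]
    - [0.5,0,0,0.038,0,0,0.0191]
    - [0.5,0,0,0.038,0,0,0.0191]
    - [0.5,0,0,0,0,0,0]

```text
time: 2.4
eef_pos: [478.9, 245.0, 267.5]
tcp_rot: [0.512, 0.859, -0.003, -0.003]
ft_force: [-0.2, 0.6, -1.4]
opening: 0.503
gripper_force: 0.0
```

Run:
```python
from fit import *
p=[596.5,222.8,-.225]
np.save("cell.npy",p)
w=eyes.camera("wrist");o=status.observe();print(o["eef_pos"],o["joint_positions"].round(2))
A=Ro.from_quat(o["tcp_rot"]).as_matrix();print("y ang",np.arctan2(A[1,1],A[0,1]))
np.save("pics/w2.npy",w,allow_pickle=True)
im=cv2.resize(w["color"][:,:,::-1],(800,600),interpolation=cv2.INTER_CUBIC);f=1.5625
for th,col in ((.6,(0,255,0)),(.7,(0,0,255)),(.8,(255,0,0))):
    d=np.array([np.sin(th),-np.cos(th)])*22
    q=proj(w,W(p,[(-100+d[0],-20+d[1],57),(-100-d[0],-20-d[1],57)]))*f
    cv2.line(im,tuple(map(int,q[0])),tuple(map(int,q[1])),col,1)
for X in [(-100,-52,18),(0,-66,38),(-47,-49,38)]:
    cv2.drawMarker(im,tuple(map(int,proj(w,W(p,X))[0]*f)),(0,0,255),0,10,1)
cv2.imwrite("pics/w2.png",im)
```

```text
[479.74319409 245.03343343 269.55674599] [ 0.28  0.14  2.01  0.    0.99 -0.22]
y ang 0.49913066110992144
```

View pics/w2.png

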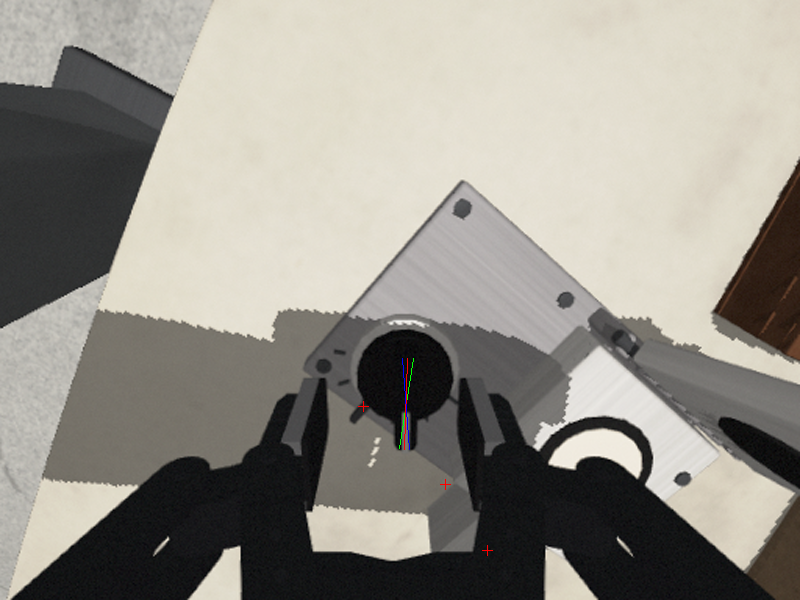

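The bar lies along the tool's x axis (u≈405, tip at (404,450)), so the dial angle is about 0.72. The model lines coincide with it. Now the offset to the dial in tool axes.

Run:
```python
from fit import *
w=np.load("pics/w2.npy",allow_pickle=True).item();o=status.observe();f=1.5625
p=np.load("cell.npy")
d=onz(w,(405/f,375/f),31);print("skirt",d,"tip",onz(w,(404/f,448/f),57),"model",W(p,[-100,-20,57]))
A=Ro.from_quat(o["tcp_rot"]).as_matrix()
for D in (d[:2],W(p,[-100,-20,57])[0,:2]): print((A.T@(np.array([*D,210])-o["eef_pos"])).round(1))
```

```text
skirt [494.05089334 226.2714419   31.        ] tip [504.01757617 206.50120754  57.        ] model [[494.55846205 225.61475407  57.        ]]
[-23.4   3.9  59.5]
[-24.2   4.   59.5]
```

To row units: -24 mm is -0.048, 20 mm is 0.04.

Emit:
shift_gripper:
  plan:
    - [0.5,-0.048,0.008,0,0,0,0]
    - [0.5,0,0,0.04,0,0,0]
    - [0.5,0,0,0.04,0,0,0]
    - [0.5,0,0,0.038,0,0,0]
    - [0.5,0,0,0,0,0,0]
    - [0,0,0,0,0,0,0]
    - [0,0,0,0,0,0,0]
    - [0,0,0,0,0,0,0]
    - [0,0,0,0,0,0,0]
  force: 30

```text
time: 3.2
eef_pos: [495.8, 224.5, 214.8]
tcp_rot: [0.512, 0.859, -0.003, -0.002]
ft_force: [-8.1, -4.9, 8.8]
opening: 0.106
gripper_force: 33.8
```

Run:
```python
from h import *
o=status.observe();A=Ro.from_quat(o["tcp_rot"]).as_matrix();print("y ang",np.arctan2(A[1,1],A[0,1]),o["eef_pos"],o["opening"],o["moment"],o["gripper_force"])
```

```text
y ang 0.496533802942982 [495.81065897 224.49224206 214.79277871] 0.105549133641078 [-0.81552513  1.33205637  0.01447312] 33.76075476408005
```

To row units: 0.12 rad is 0.0191.

Emit:
shift_gripper:
  plan:
    - [0,0,0,0,0,0,0.0191]
    - [0,0,0,0,0,0,0.0191]
    - [0,0,0,0,0,0,0.0191]
    - [0,0,0,0,0,0,0.0191]
    - [0,0,0,0,0,0,0.0191]
    - [0,0,0,0,0,0,0.0191]
    - [0,0,0,0,0,0,0]
    - [0,0,0,0,0,0,0]

```text
time: 3.87
eef_pos: [495.7, 224.4, 214.8]
tcp_rot: [0.782, 0.624, -0.003, -0.001]
ft_force: [-9.3, -4.6, 8.3]
opening: 0.105
gripper_force: 33.7
```

Run:
```python
from h import *
o=status.observe();A=Ro.from_quat(o["tcp_rot"]).as_matrix();print("y ang",np.arctan2(A[1,1],A[0,1]),o["eef_pos"],o["opening"],o["moment"],o["gripper_force"],o["joint_positions"].round(2))
```

```text
y ang -0.22418181788674235 [495.73273784 224.40843677 214.76976087] 0.10482914263051467 [-0.75159338  1.35507535 -0.03025488] 33.70122849941254 [ 0.24  0.24  2.02 -0.    0.89  0.46]
```

Emit:
shift_gripper:
  plan:
    - [0.5,0,0,0,0,0,0]
    - [0.5,0,0,0,0,0,0]
    - [0.5,0,0,-0.04,0,0,0]
    - [0.5,0,0,-0.06,0,0,0]
    - [0.5,0,0,-0.08,0,0,0]
    - [0.5,0,0,-0.08,0,0,0]
    - [0.5,0,0,0,0,0,0]
    - [0.5,0,0,0,0,0,0]

```text
time: 4.53
eef_pos: [497.7, 225.1, 347.8]
tcp_rot: [0.782, 0.623, 0.005, 0.002]
ft_force: [0.5, -0.4, -0.9]
opening: 0.499
gripper_force: 0.0
```

Run:
```python
from fit import *
p=np.load("cell.npy")
w=eyes.camera("wrist");np.save("pics/w3.npy",w,allow_pickle=True)
im=cv2.resize(w["color"][:,:,::-1],(800,600),interpolation=cv2.INTER_CUBIC);f=1.5625
for X in [(-100,-52,18),(0,-66,38),(-47,-49,38),(-47,49,38),(-100,-42,57),(-100,2,57),(0,60,46)]:
    cv2.drawMarker(im,tuple(map(int,proj(w,W(p,X))[0]*f)),(0,0,255),0,10,1)
cv2.imwrite("pics/w3.png",im)
```

```text
(no output)
```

View pics/w3.png

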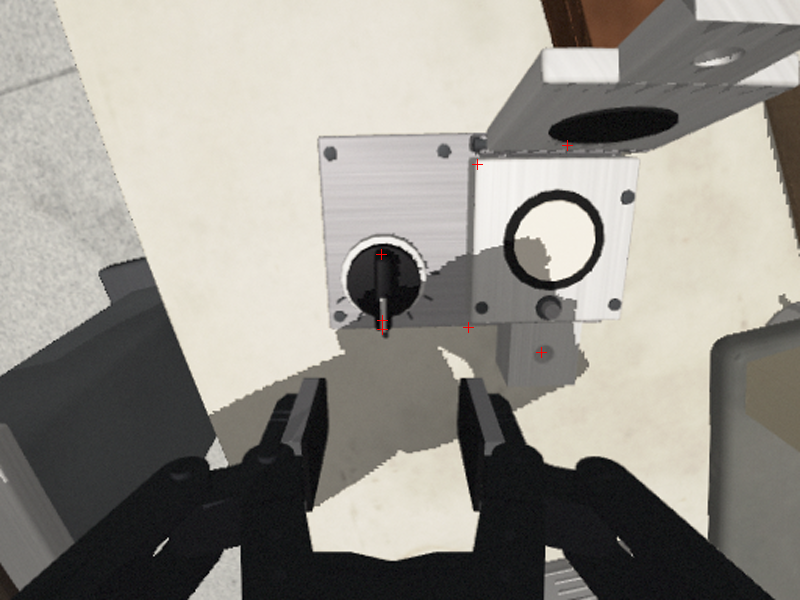

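The dial pointer now stands at the index bar (bar and pointer vertical at u≈383, index at (383,330)). The model hole (541,353) sits about 3 px left of the real one (544,353). The lug hole in the lid shows at (718,57). Now I'll estimate the lid angle and refine the cell pose.

Run:
```python
from fit import *
w=np.load("pics/w3.npy",allow_pickle=True).item();f=1.5625
p=np.load("cell.npy");print("hole z38",onz(w,(544/f,353/f),38),"model",W(p,[0,-66,38]))
o=status.observe();A=Ro.from_quat(o["tcp_rot"]).as_matrix();print(A.round(3),o["eef_pos"])
yaw=p[2];Rz=np.array([[np.cos(yaw),-np.sin(yaw)],[np.sin(yaw),np.cos(yaw)]]);print("tcp local",Rz.T@(o["eef_pos"][:2]-p[:2]))
def L(x,r,h,a): return (x,60-r*np.cos(a)+h*np.sin(a),46+r*np.sin(a)+h*np.cos(a))
for a in np.arange(1.4,2,.1): print(a.round(1),[(proj(w,W(p,L(*X,a)))[0]*f).round().tolist() for X in ((0,126,-6),(-45,105,-6),(-45,105,6))], W(p,L(0,147,0,a)).round())
t=eyes.camera("top");print("post base",onz(t,(345/f,207/f),0),"box",[onz(t,(a/f,b/f),50).round() for a,b in ((178,237),(240,230))])
s=eyes.camera("side")
print([(proj(s,W(p,L(0,126,-6,a)))[0]).round(1).tolist() for a in np.arange(1.4,2,.1)],"meas",225+240/5,85+55/5)
```

```text
hole z38 [583.59230783 157.76347582  38.        ] model [[581.7749801  158.46358893  38.        ]]
[[ 0.224  0.975  0.005]
 [ 0.975 -0.224  0.001]
 [ 0.002  0.004 -1.   ]] [496.86856325 224.83687287 344.97022996]
tcp local [-97.57457671 -20.24287573]
1.4 [[691.0, 244.0], [536.0, 221.0], [541.0, 187.0]] [[604. 257. 191.]]
1.5 [[702.0, 206.0], [540.0, 192.0], [544.0, 155.0]] [[608. 271. 193.]]
1.6 [[712.0, 165.0], [544.0, 160.0], [546.0, 122.0]] [[611. 285. 193.]]
1.7 [[718.0, 121.0], [546.0, 127.0], [548.0, 89.0]] [[614. 300. 192.]]
1.8 [[722.0, 76.0], [548.0, 94.0], [548.0, 56.0]] [[617. 314. 189.]]
1.9 [[722.0, 32.0], [548.0, 61.0], [547.0, 25.0]] [[620. 328. 185.]]
2.0 [[720.0, -9.0], [547.0, 29.0], [545.0, -3.0]] [[624. 341. 180.]]
post base [714.89247023 107.63490712   0.        ] box [array([595., 457.,  50.]), array([623., 323.,  50.])]
[[273.1, 102.6], [273.2, 100.4], [273.3, 98.5], [273.4, 97.0], [273.5, 95.9], [273.6, 95.1], [273.7, 94.7]] meas 273.0 96.0
```

The lid angle is about 1.83 (wrist and side views agree). In the current tool axes, x is cell y, y is cell x and z is down. I'll go round the front to the lid's outer side with the fingers shut.

To row units: 37 mm is 0.074, 36 mm is 0.072.

Emit:
shift_gripper:
  plan:
    - [0,0.074,0,0,0,0,0]
    - [0,0.074,0,0,0,0,0]
    - [0,0.074,0,0,0,0,0]
    - [0,0.072,0,0,0,0,0]
    - [0,0,0.066,0,0,0,0]
    - [0,0,0.066,0,0,0,0]
    - [0,0,0.064,0,0,0,0]
    - [0,0,0,0.04,0,0,0]
    - [0,0,0,0.028,0,0,0]
    - [0,0,0,0,0,0,0]

```text
time: 5.52
eef_pos: [623.4, 345.1, 301.1]
tcp_rot: [0.782, 0.623, -0.006, -0.002]
ft_force: [-0.7, -0.7, -0.8]
opening: 0.004
gripper_force: 0.0
```

Create loc.py:
```python
from fit import *
p=np.load("cell.npy");o=status.observe();y=p[2];Rz=np.array([[np.cos(y),-np.sin(y)],[np.sin(y),np.cos(y)]])
l=Rz.T@(o["eef_pos"][:2]-p[:2]);tip=l.tolist()+[o["eef_pos"][2]-173]
dy,dz=60-tip[1]+11,tip[2]-46
print("tip local",np.round(tip,1),"a if corner contact",(np.arctan2(dz,dy)-np.arcsin(6/np.hypot(dy,dz))).round(3),"r",np.hypot(dy,dz).round(),"F",o["ft_force"].round(1))
```

```bash
python3 loc.py
```

```text
tip local [ -1.1 125.2 128.1] a if corner contact 2.093 r 98.0 F [-0.7 -0.7 -0.8]
```

To row units: -20 mm is -0.04, -16 mm is -0.032.

Emit:
shift_gripper:
  plan:
    - [0,-0.04,0,-0.016,0,0,0]
    - [0,-0.04,0,-0.016,0,0,0]
    - [0,-0.03,0,-0.014,0,0,0]
    - [0,-0.032,0,0.004,0,0,0]
    - [0,-0.03,0,0.006,0,0,0]
    - [0,-0.028,0,0.014,0,0,0]
    - [0,-0.028,0,0.014,0,0,0]
    - [0,0,0,0,0,0,0]

```text
time: 6.18
eef_pos: [597.6, 233.5, 310.5]
tcp_rot: [0.783, 0.623, -0.002, -0.001]
ft_force: [-0.7, 0.8, -1.2]
opening: -0.001
gripper_force: 0.0
```

```bash
python3 loc.py
```

```text
tip local [ -1.3  10.7 137.5] a if corner contact 0.933 r 110.0 F [-0.7  0.8 -1.2]
```

To row units: 14 mm is 0.028, 13 mm is 0.026.

Emit:
shift_gripper:
  plan:
    - [0,-0.024,0,0.022,0,0,0]
    - [0,-0.022,0,0.022,0,0,0]
    - [0,-0.016,0,0.026,0,0,0]
    - [0,-0.014,0,0.028,0,0,0]
    - [0,-0.008,0,0.024,0,0,0]
    - [0,-0.004,0,0.024,0,0,0]
    - [0,0,0,0.008,0,0,0]
    - [0,0,0,0,0,0,0]

```text
time: 6.85
eef_pos: [588.8, 191.8, 233.3]
tcp_rot: [0.782, 0.623, -0.002, -0.001]
ft_force: [0.3, 0.1, -0.0]
opening: -0.003
gripper_force: 0.0
```

```bash
python3 loc.py
```

```text
tip local [ -0.6 -31.9  60.3] a if corner contact 0.08 r 104.0 F [ 0.3  0.1 -0. ]
```

To row units: 3 mm is 0.006.

Emit:
shift_gripper:
  plan:
    - [0,0,0,0.006,0,0,0]
    - [0,0,0,0.006,0,0,0]
    - [0,0,0,0,0,0,0]

```text
time: 7.1
eef_pos: [589.9, 192.1, 230.1]
tcp_rot: [0.782, 0.623, 0.001, 0.0]
ft_force: [0.3, -0.3, 0.4]
opening: 0.001
gripper_force: 0.3
```

```bash
python3 loc.py
```

```text
tip local [  0.4 -31.4  57.1] a if corner contact 0.05 r 103.0 F [ 0.3 -0.3  0.4]
```

Emit:
shift_gripper:
  plan:
    - [0,0,0,0.006,0,0,0]
    - [0,0,0,0.004,0,0,0]
    - [0,0,0,0,0,0,0]

```text
time: 7.35
eef_pos: [590.0, 191.9, 226.0]
tcp_rot: [0.782, 0.623, 0.0, 0.0]
ft_force: [-1.9, -1.6, 5.5]
opening: -0.002
gripper_force: 3.0
```

```bash
python3 loc.py
```

```text
tip local [  0.5 -31.6  53. ] a if corner contact 0.01 r 103.0 F [-1.9 -1.6  5.5]
```

The lid is down: 5.5 N at the tip with z≈53. I'll lift clear, photograph for a later check, and cross above the beaker to the stand.

The rows are not in the units I measure in: shifts go in shares of 500 mm and turns go in shares of 2 pi rad. I convert before sending: -41 mm is -0.082, -30 mm is -0.06.

Emit:
shift_gripper:
  plan:
    - [0,0,0,-0.06,0,0,0]
    - [0,0,0,-0.082,0,0,0]
    - [0,0,0,-0.082,0,0,0]
    - [0,0,0,0,0,0,0]
    - [0,0,0,0,0,0,0]

```text
time: 7.77
eef_pos: [590.5, 192.3, 341.1]
tcp_rot: [0.782, 0.623, 0.004, 0.002]
ft_force: [-0.4, 0.0, -1.4]
opening: -0.001
gripper_force: 0.0
```

```bash
python3 -c "
from h import *
np.save('pics/w4.npy',eyes.camera('wrist'),allow_pickle=True)"
```

Emit:
shift_gripper:
  plan:
    - [0,0,0,-0.082,0,0,0]
    - [0,0,0,-0.082,0,0,0]
    - [0,0,0,-0.082,0,0,0]
    - [0.6,-0.082,0.004,0,0,0,0]
    - [0.6,-0.082,0.004,0,0,0,0]
    - [0.6,-0.082,0.004,0,0,0,0]
    - [0.6,-0.082,0.004,0,0,0,0]
    - [0.6,-0.082,0.004,0,0,0,0]
    - [0.6,-0.082,0.004,0,0,0,0]
    - [0.6,-0.082,0.004,0,0,0,0]

```text
time: 8.65
eef_pos: [538.0, -92.5, 456.9]
tcp_rot: [0.782, 0.623, -0.001, -0.002]
ft_force: [1.6, 0.2, 0.4]
opening: 0.599
gripper_force: 0.0
```

Emit:
shift_gripper:
  plan:
    - [0.6,-0.082,0.006,0,0,0,0]
    - [0.6,-0.082,0.006,0,0,0,0]
    - [0.6,-0.082,0.006,0,0,0,0]
    - [0.6,-0.082,0.006,0,0,0,0]
    - [0.6,-0.082,0.004,0,0,0,0]
    - [0.6,-0.08,0.004,0,0,0,0]
    - [0.6,0,0,0.06,0,0,0]
    - [0.6,0,0,0.06,0,0,0]
    - [0.6,0,0,0,0,0,0]
    - [0.6,0,0,0,0,0,0]

```text
time: 9.48
eef_pos: [499.0, -332.9, 395.3]
tcp_rot: [0.782, 0.623, -0.001, -0.004]
ft_force: [-0.2, 0.4, 0.7]
opening: 0.598
gripper_force: 0.0
```

Run:
```python
from fit import *
w=eyes.camera("wrist");np.save("pics/w5.npy",w,allow_pickle=True);a=np.load("pics/w4.npy",allow_pickle=True).item()
b=lambda c:cv2.resize(c["color"][:,:,::-1],(800,600),interpolation=cv2.INTER_CUBIC)
cv2.imwrite("pics/w45.png",np.hstack([b(a)[:,200:600],b(w)[:,200:600]]))
print(status.observe()["joint_positions"].round(2), [proj(w,X)[0]*1.5625 for X in ((501,-332,86),(517,-397,68))])
```

```text
[-0.76  0.13  1.77  0.    1.24 -0.53] [array([399.51076157, 280.88578339]), array([443.87313264, 359.05182728])]
```

View pics/w45.png

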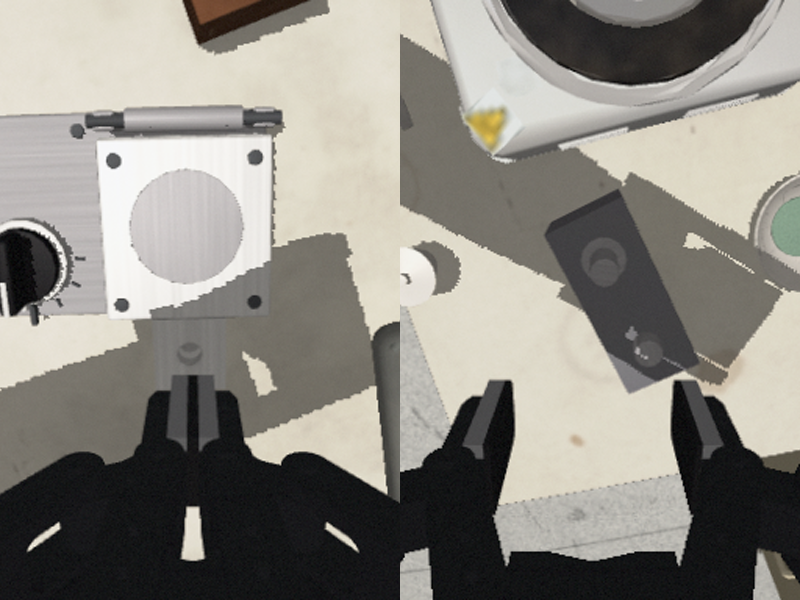

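Left: the lid is shut onto its buffer, the dial is still at the index, and the lug hole is at full-frame px (390,352). Right: the collared pin has its grip top at (405,268) and collar at (403,262), and the plain pin is at (449,348). Measuring.

Run:
```python
from fit import *
w=np.load("pics/w5.npy",allow_pickle=True).item();a=np.load("pics/w4.npy",allow_pickle=True).item();f=1.5625;p=np.load("cell.npy")
def ell(c,u,v,n,r=22):
    pass
print("grip top",onz(w,(405/f,268/f),86),"collar",onz(w,(403/f,262/f),55),"plain",onz(w,(449/f,348/f),68))
print("hole lug z60",onz(a,(390/f,350/f),60),"z52",onz(a,(390/f,350/f),52),"model",W(p,[0,-66,0]))
o=status.observe();A=Ro.from_quat(o["tcp_rot"]).as_matrix();print(o["eef_pos"],A.round(3))
g=lambda c,u,v,h:cv2.convertScaleAbs(cv2.resize(c["color"][v-h:v+h,u-h:u+h,::-1],(400,400),interpolation=cv2.INTER_CUBIC),alpha=1.6)
cv2.imwrite("pics/pin.png",np.hstack([g(a,250,225,25),g(w,259,170,25)]))
```

```text
grip top [ 505.88296781 -324.98397664   86.        ] collar [ 504.20702987 -329.04574185   55.        ] plain [ 521.84343043 -389.80401017   68.        ]
hole lug z60 [584.36976706 161.84035896  60.        ] z52 [583.57680215 158.24352649  52.        ] model [[581.7749801  158.46358893   0.        ]]
[ 499.60405646 -332.99064811  398.28456375] [[ 0.224  0.975 -0.002]
 [ 0.975 -0.224  0.002]
 [ 0.002 -0.003 -1.   ]]
```

View pics/pin.png

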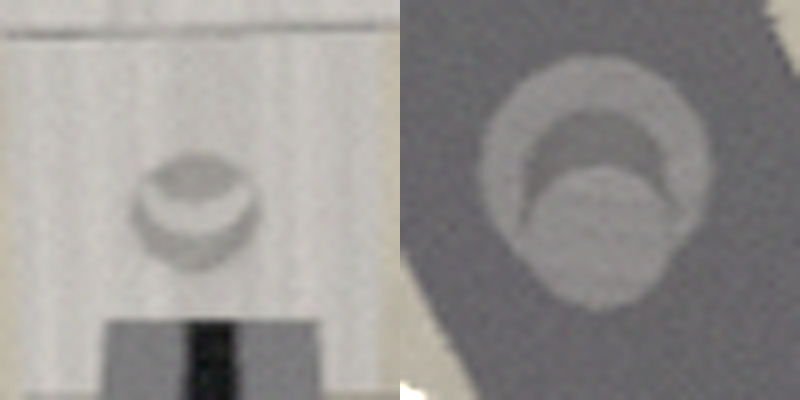

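Run:
```python
from fit import *
w=np.load("pics/w5.npy",allow_pickle=True).item();a=np.load("pics/w4.npy",allow_pickle=True).item()
print("grip top",onz(w,(258.5,174.25),86),"collar",onz(w,(258.1,165.5),55))
for z in (52,58,60,62):print("lug hole",z,onz(a,(249,226),z))
o=status.observe();A=Ro.from_quat(o["tcp_rot"]).as_matrix()
for D in (onz(w,(258.5,174.25),86),onz(w,(258.1,165.5),55)):print((A.T@(np.array([*D[:2],230])-o["eef_pos"])).round(1))
R=np.array(w["R"]);C=-R.T@np.array(w["t"]);print("cam in tool now",(A.T@(C-o["eef_pos"])).round(1))
```

```text
grip top [ 504.69262888 -327.38758482   86.        ] collar [ 504.87881124 -326.8571202    55.        ]
lug hole 52 [582.60133221 156.4276632   52.        ]
lug hole 58 [583.21858473 159.16722558  58.        ]
lug hole 60 [583.42433557 160.08041304  60.        ]
lug hole 62 [583.63008641 160.9936005   62.        ]
[  6.3   4.2 168.3]
[  6.8   4.2 168.3]
cam in tool now [84.8 -1.1 32.3]
```

To row units: 40 mm is 0.08, 6.5 mm is 0.013.

Emit:
shift_gripper:
  plan:
    - [0.6,0.013,0.0084,0,0,0,0]
    - [0.6,0,0,0.08,0,0,0]
    - [0.6,0,0,0.08,0,0,0]
    - [0.6,0,0,0.08,0,0,0]
    - [0.6,0,0,0,0,0,0]
    - [0.6,0,0,0,0,0,0]

```text
time: 10.03
eef_pos: [505.5, -327.0, 279.3]
tcp_rot: [0.782, 0.623, -0.0, -0.001]
ft_force: [0.2, 0.4, 0.4]
opening: 0.599
gripper_force: 0.0
```

Run:
```python
from h import *
o=status.observe();A=Ro.from_quat(o["tcp_rot"]).as_matrix();print((A.T@(np.array([504.8,-327.1,232])-o["eef_pos"])).round(1))
```

```text
[-0.3 -0.5 47.3]
```

To row units: 20 mm is 0.04, 17 mm is 0.034.

Emit:
shift_gripper:
  plan:
    - [0.6,0,0,0.04,0,0,0]
    - [0.6,0,0,0.034,0,0,0]
    - [0.6,0,0,0.02,0,0,0]
    - [0.6,0,0,0,0,0,0]
    - [0.6,0,0,0,0,0,0]
    - [0,0,0,0,0,0,0]
    - [0,0,0,0,0,0,0]
    - [0,0,0,0,0,0,0]
    - [0,0,0,0,0,0,0]
    - [0,0,0,0,0,0,0]
  force: 70

```text
time: 10.87
eef_pos: [505.6, -328.4, 234.7]
tcp_rot: [0.782, 0.623, 0.0, 0.001]
ft_force: [-1.5, 1.3, 6.1]
opening: 0.181
gripper_force: 68.2
```

To row units: -40 mm is -0.08, -35 mm is -0.07.

Emit:
shift_gripper:
  plan:
    - [0,0,0,-0.03,0,0,0]
    - [0,0,0,-0.07,0,0,0]
    - [0,0,0,-0.08,0,0,0]
    - [0,0,0,-0.08,0,0,0]
    - [0,0,0,-0.08,0,0,0]
    - [0,0,0,-0.08,0,0,0]
    - [0,0,0,-0.05,0,0,0]
    - [0,0,0,0,0,0,0]

```text
time: 11.53
eef_pos: [505.5, -328.2, 476.5]
tcp_rot: [0.782, 0.623, 0.001, 0.007]
ft_force: [-0.2, -0.6, 0.6]
opening: 0.189
gripper_force: 69.6
```

Emit:
shift_gripper:
  plan:
    - [0,0.06,-0.004,0,0,0,0]
    - [0,0.07,-0.006,0,0,0,0]
    - [0,0.07,-0.006,0,0,0,0]
    - [0,0.07,-0.006,0,0,0,0]
    - [0,0.07,-0.006,0,0,0,0]
    - [0,0.07,-0.006,0,0,0,0]
    - [0,0.07,-0.006,0,0,0,0]
    - [0,0.07,-0.006,0,0,0,0]
    - [0,0.07,-0.004,0,0,0,0]
    - [0,0.07,-0.004,0,0,0,0]

```text
time: 12.37
eef_pos: [555.8, 16.1, 466.1]
tcp_rot: [0.782, 0.623, -0.001, -0.001]
ft_force: [0.7, -0.3, -1.1]
opening: 0.182
gripper_force: 69.6
```

Emit:
shift_gripper:
  plan:
    - [0,0.07,-0.004,0,0,0,0]
    - [0,0.07,-0.004,0,0,0,0]
    - [0,0.07,-0.004,0,0,0,0]
    - [0,0.06,0,0,0,0,0]
    - [0,0.024,0,0,0,0,0]
    - [0,0,0,0.07,0,0,0]
    - [0,0,0,0.07,0,0,0]
    - [0,0,0,0.07,0,0,0]
    - [0,0,0,0.06,0,0,0]
    - [0,0,0,0,0,0,0]

```text
time: 13.2
eef_pos: [580.3, 158.2, 323.2]
tcp_rot: [0.782, 0.623, -0.007, -0.004]
ft_force: [-0.1, -0.9, -3.0]
opening: 0.184
gripper_force: 69.5
```

Emit:
shift_gripper:
  plan:
    - [0,0,0,0,0,0,0]
    - [0,0,0,0,0,0,0]

```text
time: 13.37
eef_pos: [583.9, 158.7, 334.3]
tcp_rot: [0.782, 0.623, 0.001, 0.001]
ft_force: [-0.2, 1.1, -0.8]
opening: 0.184
gripper_force: 69.5
```

Run:
```python
from h import *
o=status.observe();A=Ro.from_quat(o["tcp_rot"]).as_matrix();print((A.T@(np.array([583.4,159.3,300])-o["eef_pos"])).round(1),A.round(3))
w=eyes.camera("wrist");np.save("pics/w6.npy",w,allow_pickle=True)
im=cv2.convertScaleAbs(crop(w,190,170,130,100,6)[:600],alpha=1.3)
cv2.imwrite("pics/w6.png",im)
```

```text
[ 0.5 -0.7 34.3] [[ 0.225  0.974  0.002]
 [ 0.974 -0.225  0.   ]
 [ 0.001  0.002 -1.   ]]
```

View pics/w6.png

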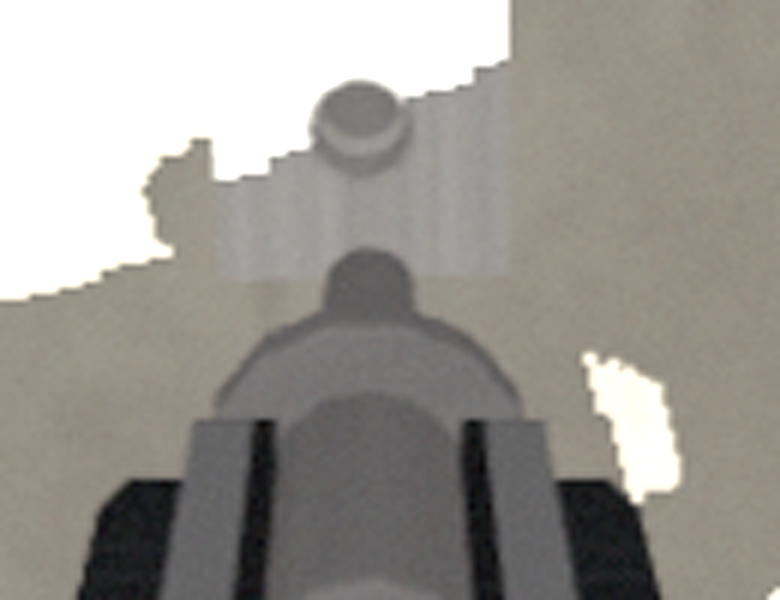

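The pin is held upright with its axis at crop u≈369, and the lug hole is centred at crop (361,127). I'll compare the two in tool axes.

Run:
```python
from h import *
w=np.load("pics/w6.npy",allow_pickle=True).item();o=status.observe();A=Ro.from_quat(o["tcp_rot"]).as_matrix()
q=lambda u,v:(u/6+190-.4,v/6+170-.4)
T=lambda X:(A.T@(X-o["eef_pos"])).round(1)
print("hole",[ (z,onz(w,q(361,127),z).round(1),T(onz(w,q(361,127),z))) for z in (58,60)])
O=o["eef_pos"][2]-184.7
print("shank bottom lateral",T(onz(w,q(369,265),O-38)),"collar sides at origin+5",T(onz(w,q(369,420),O+5)))
# predicted pixel of pin tip front & collar front for offsets along tool x
for dx in (-1,0,1):
    P=[A@np.array([dx+a,0,z])+o["eef_pos"] for a,z in ((-5,184.7+33),(-15,184.7),(-15,179.7),(-9,148.7))]
    print(dx,((proj(w,P)-[190-.4,170-.4])*6).round().tolist())
```

```text
hole [(58, array([583.3, 159.4,  58. ]), array([  0. ,  -2.2, 277.5])), (60, array([583.4, 160. ,  60. ]), array([  0.7,  -2.2, 275.5]))]
shank bottom lateral [  2.7  -1.  222.7] collar sides at origin+5 [  6.2  -0.9 179.7]
-1 [[378.0, 357.0], [379.0, 605.0], [379.0, 635.0], [380.0, 802.0]]
0 [[378.0, 348.0], [379.0, 595.0], [379.0, 626.0], [380.0, 791.0]]
1 [[378.0, 340.0], [379.0, 586.0], [379.0, 616.0], [380.0, 780.0]]
```

Run:
```python
from h import *
w=np.load("pics/w6.npy",allow_pickle=True).item();o=status.observe();A=Ro.from_quat(o["tcp_rot"]).as_matrix()
for off in (182,184.7,187):
  for dx in (0,2):
    def top(r,z):
        a=np.linspace(0,2*np.pi,72);P=[A@np.array([dx+r*np.cos(t),-1+r*np.sin(t),z])+o["eef_pos"] for t in a]
        q=(proj(w,P)-[190-.4,170-.4])*6;return q[:,0].min().round(),q[:,0].max().round(),q[:,1].min().round(),q[:,1].max().round()
    print(off,dx,"tip r4 ",top(4,off+40),"shank r5 at -35",top(5,off+34),"collar bottom",top(15,off),"collar top",top(15,off-5),"griptop",top(9,off-36))
```

```text
182 0 tip r4  (np.float64(333.0), np.float64(405.0), np.float64(257.0), np.float64(323.0)) shank r5 at -35 (np.float64(322.0), np.float64(415.0), np.float64(270.0), np.float64(355.0)) collar bottom (np.float64(202.0), np.float64(534.0), np.float64(319.0), np.float64(611.0)) collar top (np.float64(198.0), np.float64(538.0), np.float64(343.0), np.float64(642.0)) griptop (np.float64(243.0), np.float64(491.0), np.float64(608.0), np.float64(815.0))
182 2 tip r4  (np.float64(333.0), np.float64(405.0), np.float64(240.0), np.float64(307.0)) shank r5 at -35 (np.float64(322.0), np.float64(416.0), np.float64(253.0), np.float64(338.0)) collar bottom (np.float64(202.0), np.float64(535.0), np.float64(298.0), np.float64(593.0)) collar top (np.float64(197.0), np.float64(539.0), np.float64(322.0), np.float64(624.0)) griptop (np.float64(243.0), np.float64(491.0), np.float64(584.0), np.float64(793.0))
184.7 0 tip r4  (np.float64(333.0), np.float64(405.0), np.float64(247.0), np.float64(313.0)) shank r5 at -35 (np.float64(323.0), np.float64(415.0), np.float64(260.0), np.float64(344.0)) collar bottom (np.
[... 891 characters left out ...]
om (np.float64(207.0), np.float64(530.0), np.float64(295.0), np.float64(582.0)) collar top (np.float64(202.0), np.float64(534.0), np.float64(319.0), np.float64(611.0)) griptop (np.float64(248.0), np.float64(487.0), np.float64(570.0), np.float64(772.0))
187 2 tip r4  (np.float64(334.0), np.float64(405.0), np.float64(223.0), np.float64(289.0)) shank r5 at -35 (np.float64(323.0), np.float64(415.0), np.float64(235.0), np.float64(319.0)) collar bottom (np.float64(206.0), np.float64(530.0), np.float64(275.0), np.float64(564.0)) collar top (np.float64(202.0), np.float64(535.0), np.float64(298.0), np.float64(593.0)) griptop (np.float64(247.0), np.float64(488.0), np.float64(546.0), np.float64(750.0))
```

The pin is at tool (0,-1.0) and the hole at about (0.4,-2.2), so I shift (0.3,-1.2) and descend.

To row units: 15 mm is 0.03, -1.2 mm is -0.0024.

Emit:
shift_gripper:
  plan:
    - [0,0.0006,-0.0024,0.03,0,0,0]
    - [0,0,0,0.03,0,0,0]
    - [0,0,0,0.02,0,0,0]
    - [0,0,0,0,0,0,0]
    - [0,0,0,0,0,0,0]

```text
time: 13.83
eef_pos: [582.4, 159.5, 293.8]
tcp_rot: [0.782, 0.623, 0.001, 0.0]
ft_force: [0.7, -0.6, -0.7]
opening: 0.182
gripper_force: 69.6
```

Emit:
shift_gripper:
  plan:
    - [0,0,0,0.008,0,0,0]
    - [0,0,0,0.008,0,0,0]
    - [0,0,0,0.008,0,0,0]
    - [0,0,0,0,0,0,0]

```text
time: 14.17
eef_pos: [581.9, 159.5, 280.0]
tcp_rot: [0.782, 0.623, -0.001, -0.0]
ft_force: [-0.1, -0.1, -1.5]
opening: 0.183
gripper_force: 69.6
```

To row units: 4 mm is 0.008, 3 mm is 0.006.

Emit:
shift_gripper:
  plan:
    - [0,0,0,0.008,0,0,0]
    - [0,0,0,0.008,0,0,0]
    - [0,0,0,0.006,0,0,0]
    - [0,0,0,0,0,0,0]

```text
time: 14.5
eef_pos: [581.9, 159.5, 268.8]
tcp_rot: [0.782, 0.623, -0.0, -0.0]
ft_force: [0.5, 0.3, -0.5]
opening: 0.183
gripper_force: 69.6
```

Emit:
shift_gripper:
  plan:
    - [0,0,0,0.006,0,0,0]
    - [0,0,0,0.006,0,0,0]
    - [0,0,0,0.006,0,0,0]
    - [0,0,0,0,0,0,0]

```text
time: 14.83
eef_pos: [582.2, 159.3, 260.3]
tcp_rot: [0.782, 0.623, -0.0, 0.0]
ft_force: [1.2, -2.0, -1.6]
opening: 0.182
gripper_force: 69.7
```

To row units: 3 mm is 0.006.

Emit:
shift_gripper:
  plan:
    - [0,0,0,0.006,0,0,0]
    - [0,0,0,0.006,0,0,0]
    - [0,0,0,0.006,0,0,0]
    - [0,0,0,0.006,0,0,0]
    - [0,0,0,0,0,0,0]

```text
time: 15.25
eef_pos: [582.4, 159.0, 248.3]
tcp_rot: [0.782, 0.623, -0.0, 0.001]
ft_force: [2.5, -4.9, 0.2]
opening: 0.185
gripper_force: 69.8
```

Emit:
shift_gripper:
  plan:
    - [0,0,0,0.006,0,0,0]
    - [0,0,0,0.006,0,0,0]
    - [0,0,0,0.006,0,0,0]
    - [0,0,0,0,0,0,0]

```text
time: 15.58
eef_pos: [582.5, 158.8, 239.8]
tcp_rot: [0.782, 0.623, -0.0, 0.001]
ft_force: [0.4, -5.9, 2.6]
opening: 0.181
gripper_force: 69.9
```

To row units: 2 mm is 0.004, 1 mm is 0.002.

Emit:
shift_gripper:
  plan:
    - [0,-0.0012,0,0.004,0,0,0]
    - [0,0,0,0.004,0,0,0]
    - [0,0,0,0.002,0,0,0]
    - [0,0,0,0,0,0,0]

```text
time: 15.92
eef_pos: [582.7, 158.4, 236.6]
tcp_rot: [0.782, 0.623, -0.0, 0.001]
ft_force: [-2.6, -6.5, 10.1]
opening: 0.185
gripper_force: 70.9
```

Emit:
shift_gripper:
  plan:
    - [0,0,0,0.002,0,0,0]
    - [0,0,0,0.002,0,0,0]
    - [0,0,0,0,0,0,0]
    - [0,0,0,0,0,0,0]

```text
time: 16.25
eef_pos: [582.9, 158.4, 236.3]
tcp_rot: [0.782, 0.623, -0.001, 0.001]
ft_force: [-6.6, -7.3, 17.1]
opening: 0.181
gripper_force: 71.8
```

To row units: 1 mm is 0.002.

Emit:
shift_gripper:
  plan:
    - [0,0,0,0.002,0,0,0]
    - [0,0,0,0,0,0,0]
    - [0,0,0,0,0,0,0]
    - [0,0,0,0,0,0,0]
    - [0,0,0,0,0,0,0]

```text
time: 16.67
eef_pos: [583.0, 158.5, 236.2]
tcp_rot: [0.782, 0.623, -0.001, 0.001]
ft_force: [-8.5, -7.2, 21.6]
opening: 0.183
gripper_force: 72.2
```

```bash
python3 -c "
from rig import robot, eyes, status
print(robot.job_done())"
```

```text
the job is handed in; nothing more can be done
None
```

I handed the job in at 16.7 s, without a verdict from the judge: the dial is at the index, the lid is folded shut, and the arm still grips the collared pin at home height, pressing it down with about 22 N; the other pin, dish and crucible were left alone.

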